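# Dispense a laundry soap bar into the yellow tier

## Task

Push the red plate of the soap dispenser all the way in once and let it spring fully back, so that one bar of soap comes out of the slot and the next drops down. Then pick up that bar and lay it flat in the upper tray of the yellow stacking tiers, beside the bar already there and not on top of it, leaving the other bars and everything else on the shelf where they are.

Things in the scene. Friction and masses are not known exactly. Their poses are not given: they have to be found in the camera images.
- dispenser: Blue-painted soap dispenser fixed to the shelf. Origin on the shelf below the centre of its upright magazine; z up; bars are pushed along its own +y. Magazine 58 mm (x) by 83 mm (y), open on top, top edge 92 mm above the shelf, holding three stacked bars on a floor 12 mm up. Bars come out through a slot under the front wall (outer face at y = +41 mm).
- outlet (a point): Point on top of the outlet tongue, 97 mm ahead (+y) of the dispenser's origin and 12 mm above the shelf, about where a fully dispensed bar's underside centre comes to lie; axes as the dispenser's. The tongue is flat and 36 mm wide; a 20 mm high white lip closes its end 65 mm beyond this point.
- plunger (a joint): Travel of the sprung plunger, m: 0 at rest, 0.100 fully home (end stop). Moves along the dispenser's +y. The spring takes about 3 N at rest and 9 N fully home and returns the plunger when it is let go; while in, the blade holds up the other bars.
- push_plate (a point): Centre of the outer (-y) face of the plunger's red upright plate, 36 mm above the shelf; axes as the dispenser's. Plate 56 mm wide (x), 10 mm thick, 4 to 68 mm above the shelf; push this face along the dispenser's +y. It is 195 mm behind (-y of) the dispenser's origin at rest, 95 mm when fully home.
- bar_low: Lowest green soap bar in the magazine, the one that is dispensed: 45 mm (own x) by 70 mm (own y) by 25 mm high, 60 to 120 g; origin at the centre of its underside.
- bar_mid: Second soap bar in the magazine, same size and origin; drops to the dispenser's floor (12 mm above the shelf) once the plunger is back.
- bar_top: Third (top) soap bar in the magazine, same size and origin.
- tier: Yellow plastic two-tier stacking tray, fixed. Origin: on the shelf under its centre, z up. Outside 140 mm (x) by 210 mm (y), walls 4 mm. The upper tray's inner floor is 65 mm above the shelf and its rim 91 mm; inside it is 132 mm (x) by 202 mm (y). Its +y half is empty.
- old_bar: Green soap bar already in the -y half of the upper tray: 70 mm (own x) by 45 mm (own y) by 25 mm; origin at the centre of its underside.
- jar: Bystander: upright terracotta jar with a brown twist cap, 92 mm wide, 117 mm tall; origin under its centre.
- funnel: Bystander: green silicone funnel standing mouth down, 100 mm wide, 100 mm tall; origin under its centre.
- tin: Bystander: upright food tin, 74 mm wide, 110 mm tall; origin under its centre.
- can_opener: Bystander: chrome can opener lying flat, about 165 mm long (own x), 29 mm high; origin on the shelf near its middle.
- detergent: Bystander: upright white detergent bottle, 84 mm wide, 220 mm tall; origin under its centre.

How it is judged:
On the way, in this order (a step that is already met when the one before it is completed fails the run):
1. the plunger is pushed fully home (at least 97 of its 100 mm) and the lowest bar is out on the tongue (value of joint plunger above 0.097 m and y of bar_low in the frame of dispenser above 0.085 m), for 0.1 s.
2. the plunger has sprung back (within 4 mm of rest) and the next bar has dropped to the dispenser's floor (value of joint plunger below 0.004 m and z of bar_mid in the frame of dispenser below 0.018 m), for 0.2 s.
At the end, for the whole second after the job is handed in: The dispensed bar lies still and flat (0.12 rad) on the floor (6 mm) of the yellow upper tray; the old bar is flat and within 30 mm of its start; the plunger is within 4 mm of rest; the other two bars are in the magazine (12 mm along the push, 10 mm across), one place down (all of step 2 and x of bar_low in the frame of tier between -0.066 and 0.066 m and y of bar_low in the frame of tier between -0.101 and 0.101 m and z of bar_low in the frame of tier between 0.059 and 0.071 m and angle between each of bar_low, old_bar's own z axis and vertical below 0.12 rad and linear speed of bar_low below 0.02 m/s and distance of old_bar from where it was at the start of the episode below 0.03 m and y of bar_mid in the frame of dispenser between -0.012 and 0.012 m and x of bar_mid in the frame of dispenser between -0.01 and 0.01 m and y of bar_top in the frame of dispenser between -0.012 and 0.012 m and x of bar_top in the frame of dispenser between -0.01 and 0.01 m and z of bar_top in the frame of dispenser below 0.043 m); the robot touches nothing.
It fails at once if a second bar is pushed or pulled out of the magazine (y of any of bar_mid, bar_top in the frame of dispenser above 0.03 m or z of any of bar_mid, bar_top in the frame of dispenser above 0.085 m).
It fails at once if a bystander is shoved more than 40 mm or tipped over (distance of any of jar, funnel, tin, can_opener, detergent from where it was at the start of the episode above 0.04 m or angle between any of jar, funnel, tin, can_opener, detergent's own z axis and vertical above 0.5 rad).
It also fails if it takes over 64 s, if anything falls off the work surface, if the arm or the gripper's body presses on something with over 40 N, if the wrist force passes 120 N, or if a joint passes its speed limit or range.

## Robot

A 6-joint arm with a two-finger parallel gripper is mounted at the origin on the work surface. World frame = base frame: x ahead of the robot, y to its left, z up, the work surface at z = 0. Lengths are in m, angles in rad, forces in N, time in s.
With the tool pointing down it reaches from about 0.35 to 0.775 m from the base axis. Payload 5.5 kg.
Tool frame: the origin (TCP) lies between the finger pads; the fingertips stand 19 mm ahead of it and the grasp point (between the pads) is the TCP; z points along the fingers, y is the line along which they close (so a half turn about z gives the same grasp; the last joint's range is limited). The gripper opens to 85 mm and grips with 20 to 120 N. Pads are 22 mm wide; open, the fingers measure 114 mm over their backs; the gripper's body (76 mm by 85 mm) begins 54 mm behind the grasp point. The pads swing forward as they close: fully open they stand 13 mm farther back than shut.
Start: joints at [1.078, 0.313, 0.046, 1.304, 0, 1.431], TCP at [0.199, 0.54, 0.225] pointing down, gripper open.
Joint ranges: [-2.76, 2.76], [-0.86, 1.69], [-1.03, 1.26], [-2.2, 2.34], [-1.47, 1.5], [-3.14, 3.14]. Speed limits (rad/s): [2.57, 2.57, 3.14, 3.14, 3.14, 3.14].

## Interface

Orientations are given as a unit quaternion [w, x, y, z].
In Python, from workcell import env gives the robot as it stands.
- The arm moves only by the shell command python3 -m pendant 'ROWS' [FORCE]. ROWS is JSON, a list of rows, each an object with "travel": the shift along the tool's x, y, z scaled (see below), a list of three; "rot": the turn, a rotation vector about the tool's x, y, z scaled (see below), a list of three; "fingers": the opening, from -1 (shut) to 1 (fully open). In form: [{"travel": [dx, dy, dz], "rot": [wx, wy, wz], "fingers": fingers}, ...]. A call has 1 to 10 rows; each row is the pose to reach, as a shift and turn from the pose commanded when the call began, along the tool's axes at that moment; what a row does not reach only later rows make up. The controller multiplies each number of a shift by 0.12 m and each number of a turn by 60 degrees. A row lasts 1/10 s, in which the tool goes at most 50 mm and 8.59 degrees, less where a joint would pass 70% of its speed; a pose out of reach is approached as far as the arm can. A call with a number of a shift or a turn outside -1 to 1 is refused whole. A call with a gripper value outside its range is refused whole. The fingers move at their own pace and stop on an object; FORCE is the grip in N (left out, the last holds). Time passes only in rows, so rows that repeat a pose let the fingers close. It gives the time, the measured TCP pose, the force, the opening and the grip force at its end, in the units of the state.
- env.get_state(): the state, without advancing time (a new reading comes with each control period).
- env.read_camera(name): name is "scene" or "top"; returns (picture, depth): 400x640x3 uint8, blue, green, red; 400x640 float32, m along the optical axis (not along the pixel's ray), 0 where there is no reading.
- env.camera_model(name): a dict with "fovy" (degrees; the focal length in pixels is half the picture's height over the tangent of half this angle, whatever the lens; pixels are square), "cx", "cy" (the principal point, pixels), "rvec" (rotation vector, rad) and "tvec" (3), from world to camera coordinates, as OpenCV has them. Camera axes: x right, y down, z forward; pixel columns grow to the right and rows downward; lengths in m; the calibration is good to about 2 mm. A picture is of the moment at which its call begins. camera_model takes no time and is no camera call.
- env.hand_in(): hands the job in; it is judged then, once.
Trained networks look in the newest picture that a camera, given by its name, has taken for a name from the list of things; names that differ only in an ending like _2 or _b are one class to them, and where a whole thing is asked for, a point or a joint stands for the part that bears it (a point fixed in the world has none). Each returns a list of dicts, best first, with "conf" (0 to 1); they miss things now and then, are a little off and sometimes report something else, mostly with a low value. They report only what shows in the picture. A call takes as long as a camera call.
- env.outline_of(camera, target): "mask" (400x640 bool, what is visible of it) and "xy" ([column, row] in pixels, amid what is visible of it).
The state is a dict: "clock": time; "joint_pos": joint angles; "qvel": joint speeds; "tau": joint torques, N m; "tcp_pos": TCP position; "orientation": TCP orientation; "wrist_force": force on the tool from outside, world axes, zero at the start; "ft_torque": the same for the moment, N m; "finger_gap": finger opening in m; "grip_force": force on a finger pad.
Only numpy, scipy, OpenCV 4.12 (cv2) and the standard library are available. Lean on these libraries where they do the work, as an engineer would, in place of code of your own. Each camera call takes 0.05 s, during which the arm holds its last target. There are 200 camera calls.

## Working session

There is one attempt and no reset: what is moved stays moved. The work goes in short steps, Python scripts to look and compute and a shell command to move; the robot and the scene stay as the last step left them, time stands still between calls to the robot, and variables do not carry over. Pictures are saved under pics/ and viewed, at most 10 in all, crops included, and the job is handed in when it is done.

```bash
ls; mkdir -p pics
python3 - <<'E'
from workcell import env
import cv2
print(env.get_state())
for n in("scene","top"):
    p,d=env.read_camera(n); cv2.imwrite(f"pics/{n}0.png",p); print(n,env.camera_model(n))
E
```

```text
pics
{'clock': 0.0, 'joint_pos': array([1.07839539e+00, 3.13992419e-01, 4.49565531e-02, 1.30362148e+00,
       2.30875017e-05, 1.43123914e+00]), 'qvel': array([ 0.00073907, -0.00129819,  0.00023777,  0.00059623,  0.00079283,
        0.00119747]), 'tau': array([ 1.59925119e-03, -4.80625999e+01,  2.98534727e+01,  1.94517971e-02,
       -1.42089630e-04, -7.22443758e-06]), 'tcp_pos': array([0.19842185, 0.5391016 , 0.22400428]), 'orientation': array([-3.00125915e-04,  1.75508058e-01,  9.84477555e-01, -8.80856539e-04]), 'wrist_force': array([ 0.46641529,  0.11954407, -0.06138552]), 'ft_torque': array([ 0.0266602 , -0.03936321,  0.00810247]), 'grip_force': 0.0, 'finger_gap': 0.08562649359401844}
scene {'fovy': 46.98349430731586, 'cx': 323.06652476446504, 'cy': 201.16211950999164, 'rvec': array([ 2.14877739,  1.28395031, -0.46243935]), 'tvec': array([-0.2315387 , -0.39820615,  1.92642525])}
top {'fovy': 48.202401000605995, 'cx': 326.2339220889625, 'cy': 202.97077961694603, 'rvec': array([ 2.13417295, -2.06813987,  0.22766619]), 'tvec': array([-0.0521434 ,  0.63087628,  1.45664216])}
```

View pics/scene0.png

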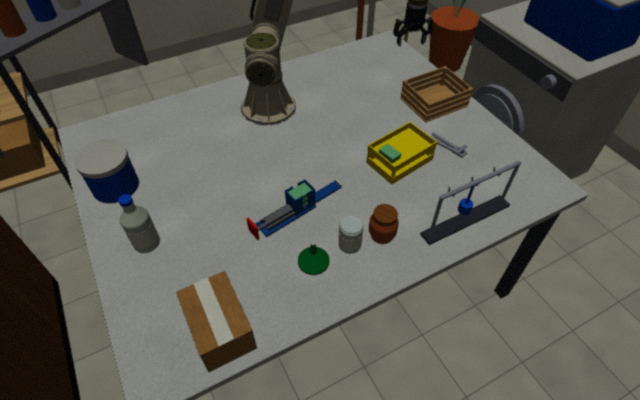

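View pics/top0.png

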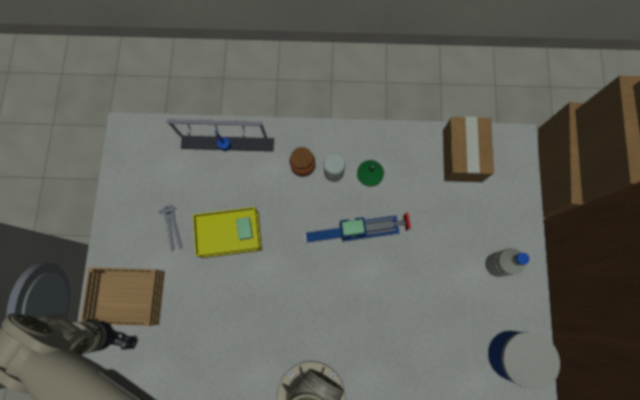

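The scene view shows the dispenser's red plate at (254,228), its tongue at (335,188), and the tier at (400,152). In the top view the plate is at (407,221), the magazine at (353,229), the tongue end at (308,237), and the tier at (228,232) with the old bar at (244,229).

```bash
cat > h.py <<'E'
from workcell import env
import numpy as np, cv2
from scipy.spatial.transform import Rotation as R
def cam(n):
    m=env.camera_model(n); f=200/np.tan(np.radians(m["fovy"]/2))
    return f,m["cx"],m["cy"],cv2.Rodrigues(m["rvec"])[0],m["tvec"]
def cloud(n,mask,d):
    f,cx,cy,Rm,t=cam(n); v,u=np.nonzero(mask&(d>0)); z=d[v,u]
    P=np.c_[(u-cx)/f*z,(v-cy)/f*z,z]; return (P-t)@Rm
def ray(n,u,v,z):
    f,cx,cy,Rm,t=cam(n); o=-Rm.T@t; r=Rm.T@np.array([(u-cx)/f,(v-cy)/f,1]); return o+r*(z-o[2])/r[2]
def tri(a,b):  # two-view triangulation [(cam,u,v),...]
    A=[];B=[]
    for n,u,v in(a,b):
        f,cx,cy,Rm,t=cam(n)
        for k,w in((0,(u-cx)/f),(1,(v-cy)/f)):
            A.append(Rm[k]-w*Rm[2]); B.append(w*t[2]-t[k])
    return np.linalg.lstsq(np.array(A),np.array(B),rcond=None)[0]
E
python3 - <<'E'
from h import *
np.set_printoptions(precision=4,suppress=True)
D={}
for n in("top","scene"): D[n]=env.read_camera(n)
xy={}
for n in("top","scene"):
    p,d=D[n]
    for t in("dispenser","push_plate","tier","old_bar","bar_top","jar","funnel","tin","can_opener"):
        o=env.outline_of(n,t)
        for q in o[:2]:
            if q["conf"]<.3: continue
            P=cloud(n,q["mask"],d); xy[n,t]=xy.get((n,t),q["xy"])
            np.savez(f"{n}_{t}.npz",P=P,m=q["mask"])
            r=cv2.minAreaRect(P[:,:2].astype(np.float32))
            print(n,t,round(q["conf"],2),np.round(q["xy"]),len(P),"med",np.median(P,0),"z5-95",np.percentile(P[:,2],[5,95]),"rect",np.round(r[0],4),np.round(r[1],3),round(r[2],1))
for t in("push_plate","old_bar","bar_top","tier"):
    if ("top",t) in xy and ("scene",t) in xy: print(t,tri(("top",*xy["top",t]),("scene",*xy["scene",t])))
E
```

```text
top dispenser 0.9 [372. 232.] 1273 med [ 0.5488 -0.1865  0.0194] z5-95 [0.0086 0.0826] rect [ 0.5539 -0.1385] [0.067 0.362] 10.0
top push_plate 0.47 [304. 162.] 637 med [0.7653 0.0531 0.115 ] z5-95 [0.0431 0.1228] rect [0.7908 0.0483] [0.09  0.117] 58.6
top tier 0.69 [224. 233.] 2610 med [0.5173 0.3117 0.0667] z5-95 [0.0334 0.0918] rect [0.5246 0.3006] [0.141 0.213] 9.2
top old_bar 0.84 [244. 228.] 307 med [0.5368 0.2377 0.0903] z5-95 [0.0738 0.096 ] rect [0.539  0.2421] [0.078 0.051] 12.6
top bar_top 0.57 [350. 224.] 291 med [ 0.5505 -0.1242  0.088 ] z5-95 [0.0815 0.0938] rect [ 0.5588 -0.1246] [0.061 0.073] 8.6
top jar 0.66 [302. 162.] 625 med [0.7659 0.0534 0.1156] z5-95 [0.0482 0.1229] rect [0.7768 0.0548] [0.085 0.087] 1.8
top funnel 0.9 [370. 172.] 570 med [ 0.7567 -0.184   0.0297] z5-95 [0.0119 0.0579] rect [ 0.7654 -0.1865] [0.094 0.098] 46.0
top tin 0.56 [336. 166.] 475 med [ 0.7516 -0.0551  0.1089] z5-95 [0.0359 0.1162] rect [ 0.7608 -0.056 ] [0.069 0.071] 1.0
top can_opener 0.91 [172. 225.] 477 med [0.5501 0.5087 0.0139] z5-95 [-0.0005  0.0289] rect [0.5448 0.5131] [0.165 
[... 829 characters left out ...]
 0.0624] z5-95 [0.0014 0.0877] rect [0.5124 0.3482] [0.176 0.339] 20.0
scene jar 0.61 [383. 226.] 935 med [0.8031 0.0428 0.0893] z5-95 [0.0276 0.1175] rect [0.7882 0.0527] [0.086 0.082] 8.2
scene funnel 0.62 [310. 261.] 711 med [ 0.7813 -0.1942  0.0251] z5-95 [0.005  0.0664] rect [ 0.7643 -0.1873] [0.106 0.094] 6.9
scene tin 0.81 [350. 236.] 810 med [ 0.7846 -0.0639  0.0914] z5-95 [0.0098 0.1104] rect [ 0.7508 -0.0398] [0.08  0.126] 58.3
scene can_opener 0.55 [454. 144.] 299 med [0.5633 0.5123 0.0101] z5-95 [-0.0017  0.0256] rect [0.5498 0.5083] [0.159 0.068] 21.9
push_plate [ 0.702  -0.1214  0.2   ]
old_bar [0.536  0.2412 0.0671]
bar_top [ 0.5592 -0.1176  0.0722]
tier [0.5229 0.3171 0.0481]
```

Run:
```python
from h import *
np.set_printoptions(precision=4,suppress=True)
for n in("top","scene"):
    p,d=env.read_camera(n); hsv=cv2.cvtColor(p,cv2.COLOR_BGR2HSV); H,S,V=cv2.split(hsv)
    zone=np.zeros(H.shape,bool)
    if n=="top": zone[205:250,300:420]=1
    else: zone[170:250,240:350]=1
    red=zone&((H<8)|(H>172))&(S>130); blue=zone&(H>95)&(H<130)&(S>110)
    P=cloud(n,red,d); v,u=np.nonzero(red)
    print(n,"red",len(P),u.mean(),v.mean(),"med",np.median(P,0),"z",np.percentile(P[:,2],[5,50,95]), cv2.minAreaRect(P[P[:,2]>.03][:,:2].astype(np.float32)))
    B=cloud(n,blue,d)
    r=B[(B[:,2]>.08)]; print(" rim",len(r),cv2.minAreaRect(r[:,:2].astype(np.float32)))
    t=B[(B[:,2]<.022)&(B[:,1]>-.07)]; q=cv2.minAreaRect(t[:,:2].astype(np.float32)); print(" tongue",len(t),q,np.median(t[:,2]))
    l=cv2.fitLine(t[:,:2].astype(np.float32),cv2.DIST_HUBER,0,.01,.01).ravel(); print(" line",l)
    zone[:]=0
    if n=="top": zone[200:265,185:270]=1
    else: zone[115:185,360:445]=1
    y=zone&(H>18)&(H<36)&(S>120); Y=cloud(n,y,d); r=Y[Y[:,2]>.082]
    print(" tier rim",len(r),cv2.minAreaRect(r[:,:2].astype(np.float32)),np.median(Y[(Y[:,2]<.075)&(Y[:,2]>.055)][:,2]))
    g=zone&(H>45)&(H<95)&(S>50); G=cloud(n,g,d); print(" old",np.median(G,0),cv2.minAreaRect(G[G[:,2]>.08][:,:2].astype(np.float32)))
```

```text
top red 53 406.85185185185185 220.87037037037038 med [ 0.5799 -0.3088  0.0638] z [0.0375 0.0638 0.072 ] ((0.5815332531929016, -0.30957111716270447), (0.048126596957445145, 0.007759436499327421), 10.496543884277344)
 rim 30 ((0.5433542132377625, -0.12431414425373077), (0.04296264424920082, 0.08087210357189178), 10.976303100585938)
 tongue 253 ((0.5304098725318909, -0.01937068998813629), (0.02969341166317463, 0.10493416339159012), 9.774368286132812) 0.013529396390328166
 line [ 0.1804 -0.9836  0.5306 -0.0196]
 tier rim 260 ((0.5237935781478882, 0.2998126447200775), (0.1382409632205963, 0.21072624623775482), 9.37077808380127) 0.06627935248248709
 old [0.5334 0.2388 0.0909] ((0.5346485376358032, 0.2393304854631424), (0.06817104667425156, 0.04414636269211769), 11.834352493286133)
scene red 118 252.57142857142858 227.85714285714286 med [ 0.5922 -0.3114  0.0511] z [0.0165 0.0511 0.067 ] ((0.5889655351638794, -0.30913829803466797), (0.056258004158735275, 0.010686110705137253), 9.051210403442383)
 rim 124 ((0.5543251633644104, -0.12378674000501633), (0.06247489154338837, 0.08436593413352966), 7.02531099319458)
 tongue 224 ((0.5333781242370605, -0.015488140285015106), (0.046183742582798004, 0.11184646934270859), 13.833358764648438) 0.009101678688786752
 line [ 0.2388 -0.9711  0.5387 -0.0237]
 tier rim 326 ((0.5271798968315125, 0.3022838234901428), (0.14732135832309723, 0.21492932736873627), 9.57835578918457) 0.06353370283249696
 old [0.5452 0.2371 0.0867] ((0.5406152606010437, 0.24018985033035278), (0.07305945456027985, 0.04661376401782036), 9.716317176818848)
```

```bash
A='[{"travel":[-0.95,-0.99,0],"rot":[0,0,0],"fingers":-1},{"travel":[-0.95,-0.99,0],"rot":[0,0,0],"fingers":-1},{"travel":[-0.95,-0.99,0],"rot":[0,0,0],"fingers":-1},{"travel":[-0.95,-0.99,0],"rot":[0,0,0],"fingers":-1}]'; unset A
python3 -m pendant '[{"travel":[-0.95,-0.99,0],"rot":[0,0,0],"fingers":-1},{"travel":[-0.95,-0.99,0],"rot":[0,0,0],"fingers":-1},{"travel":[-0.95,-0.99,0],"rot":[0,0,0],"fingers":-1},{"travel":[-0.95,-0.99,0],"rot":[0,0,0],"fingers":-1}]'
python3 -m pendant '[{"travel":[-0.95,-0.99,0],"rot":[0,0,0],"fingers":-1},{"travel":[-0.95,-0.99,0],"rot":[0,0,0],"fingers":-1},{"travel":[-0.95,-0.99,0],"rot":[0,0,0],"fingers":-1},{"travel":[-0.95,-0.99,0],"rot":[0,0,0],"fingers":-1}]'
python3 -m pendant '[{"travel":[-0.95,-0.99,0],"rot":[0,0,0],"fingers":-1},{"travel":[-0.95,-0.99,0],"rot":[0,0,0],"fingers":-1},{"travel":[-0.95,-0.99,0],"rot":[0,0,0],"fingers":-1},{"travel":[-0.95,-0.99,0],"rot":[0,0,0],"fingers":-1}]'
```

```text
clock: 1.6
tcp_pos: [0.2653, 0.3853, 0.225]
orientation: [0.0, 0.177, 0.984, -0.001]
wrist_force: [-0.1, 0.1, -0.6]
finger_gap: 0.0283
grip_force: 0.0
clock: 2.0
tcp_pos: [0.3318, 0.235, 0.2252]
orientation: [0.001, 0.178, 0.984, -0.0]
wrist_force: [0.4, -0.2, 0.5]
finger_gap: 0.0004
grip_force: 0.0
clock: 2.4
tcp_pos: [0.3985, 0.0836, 0.2252]
orientation: [0.001, 0.178, 0.984, -0.0]
wrist_force: [-0.4, 1.0, 0.4]
finger_gap: -0.0
grip_force: 0.0
```

```bash
python3 -m pendant '[{"travel":[-0.95,-0.99,0],"rot":[0,0,0],"fingers":-1},{"travel":[-0.95,-0.99,0],"rot":[0,0,0],"fingers":-1},{"travel":[-0.95,-0.99,0],"rot":[0,0,0],"fingers":-1},{"travel":[-0.95,-0.99,0],"rot":[0,0,0],"fingers":-1}]'
python3 -m pendant '[{"travel":[-0.95,-0.99,0],"rot":[0,0,0],"fingers":-1},{"travel":[-0.95,-0.99,0],"rot":[0,0,0],"fingers":-1},{"travel":[-0.95,-0.99,0],"rot":[0,0,0],"fingers":-1},{"travel":[-0.95,-0.99,0],"rot":[0,0,0],"fingers":-1}]'
python3 -m pendant '[{"travel":[-0.95,-0.99,0],"rot":[0,0,1],"fingers":-1},{"travel":[-0.95,-0.99,0],"rot":[0,0,1],"fingers":-1},{"travel":[-0.95,-0.99,0],"rot":[0,0,1],"fingers":-1},{"travel":[-0.95,-0.99,0],"rot":[0,0,1],"fingers":-1},{"travel":[-0.95,-0.99,0],"rot":[0,0,1],"fingers":-1},{"travel":[-0.95,-0.99,0],"rot":[0,0,1],"fingers":-1},{"travel":[-0.95,-0.99,0],"rot":[0,0,1],"fingers":-1},{"travel":[-0.95,-0.99,0],"rot":[0,0,1],"fingers":-1},{"travel":[-0.95,-0.99,0],"rot":[0,0,1],"fingers":-1}]'
python3 - <<'E'
from h import *
s=env.get_state(); print(R.from_quat(s["orientation"],scalar_first=True).as_matrix().round(3),s["tcp_pos"])
E
```

```text
clock: 2.8
tcp_pos: [0.4646, -0.0678, 0.2248]
orientation: [0.001, 0.178, 0.984, -0.0]
wrist_force: [-0.6, 0.3, -0.4]
finger_gap: 0.0003
grip_force: 0.0
clock: 3.2
tcp_pos: [0.5301, -0.2184, 0.2241]
orientation: [0.001, 0.177, 0.984, -0.0]
wrist_force: [0.2, 0.8, -0.5]
finger_gap: 0.0
grip_force: 0.0
clock: 4.1
tcp_pos: [0.5945, -0.3646, 0.2249]
orientation: [-0.0, 0.643, 0.766, 0.0]
wrist_force: [0.4, -0.1, 0.4]
finger_gap: -0.0004
grip_force: 0.0
[[-0.174  0.985 -0.   ]
 [ 0.985  0.174  0.001]
 [ 0.001 -0.    -1.   ]] [ 0.59452739 -0.36457129  0.22488711]
```

```bash
python3 -m pendant '[{"travel":[0,0,0.75],"rot":[0,0,0],"fingers":-1},{"travel":[0,0,0.75],"rot":[0,0,0],"fingers":-1},{"travel":[0,0,0.75],"rot":[0,0,0],"fingers":-1}]'
python3 -m pendant '[{"travel":[0,0,0.5],"rot":[0,0,0],"fingers":-1},{"travel":[0,0,0.75],"rot":[0,0,0],"fingers":-1},{"travel":[0,0,0.75],"rot":[0,0,0],"fingers":-1},{"travel":[0,0,0.75],"rot":[0,0,0],"fingers":-1}]'
python3 - <<'E'
from h import *
p,d=env.read_camera("scene"); a=cv2.resize(p[130:270,200:400],(800,560),interpolation=cv2.INTER_CUBIC); cv2.imwrite("pics/s1.png",a)
E
```

```text
clock: 4.4
tcp_pos: [0.5906, -0.3621, 0.128]
orientation: [-0.006, 0.643, 0.766, -0.0]
wrist_force: [-0.9, 1.0, -0.8]
finger_gap: 0.0002
grip_force: 0.0
clock: 4.8
tcp_pos: [0.5949, -0.3658, 0.0467]
orientation: [0.0, 0.644, 0.765, 0.0]
wrist_force: [0.6, -0.3, 1.2]
finger_gap: 0.0001
grip_force: 0.0
```

View pics/s1.png

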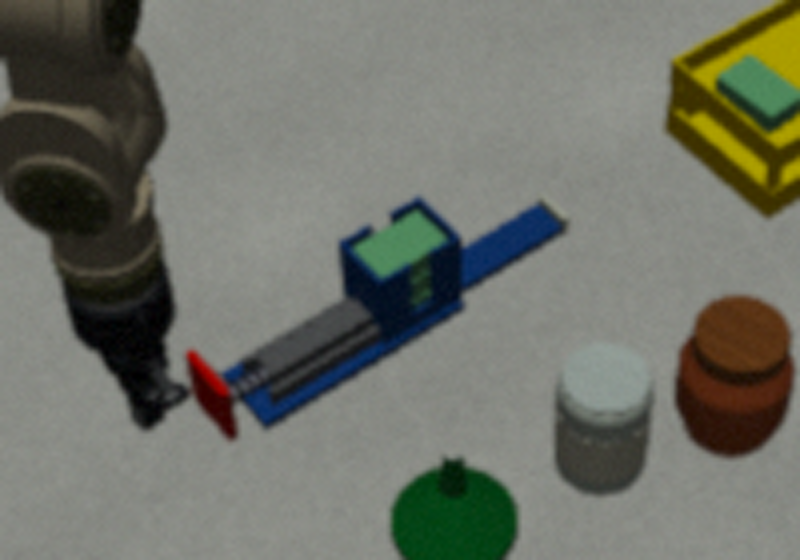

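The closed fingers (crop 160,395) stand behind the red plate (crop 212,393), lined up with it. Next I push.

```bash
python3 -m pendant '[{"travel":[0.1,0,0],"rot":[0,0,0],"fingers":-1},{"travel":[0.2,0,0],"rot":[0,0,0],"fingers":-1},{"travel":[0.3,0,0],"rot":[0,0,0],"fingers":-1},{"travel":[0.36,0,0],"rot":[0,0,0],"fingers":-1},{"travel":[0.36,0,0],"rot":[0,0,0],"fingers":-1}]'
python3 -m pendant '[{"travel":[0.1,0,0],"rot":[0,0,0],"fingers":-1},{"travel":[0.2,0,0],"rot":[0,0,0],"fingers":-1},{"travel":[0.3,0,0],"rot":[0,0,0],"fingers":-1},{"travel":[0.4,0,0],"rot":[0,0,0],"fingers":-1},{"travel":[0.5,0,0],"rot":[0,0,0],"fingers":-1},{"travel":[0.6,0,0],"rot":[0,0,0],"fingers":-1},{"travel":[0.7,0,0],"rot":[0,0,0],"fingers":-1},{"travel":[0.7,0,0],"rot":[0,0,0],"fingers":-1}]'
```

```text
clock: 5.35
tcp_pos: [0.5874, -0.3226, 0.0461]
orientation: [0.001, 0.644, 0.765, -0.0]
wrist_force: [-1.2, -3.3, 2.1]
finger_gap: -0.0001
grip_force: 1.4
clock: 6.15
tcp_pos: [0.5732, -0.2422, 0.0461]
orientation: [0.002, 0.645, 0.765, -0.001]
wrist_force: [-1.3, -7.7, 2.3]
finger_gap: -0.0002
grip_force: 3.7
```

```bash
python3 -m pendant '[{"travel":[0.04,0,0],"rot":[0,0,0],"fingers":-1},{"travel":[0.08,0,0],"rot":[0,0,0],"fingers":-1},{"travel":[0.1,0,0],"rot":[0,0,0],"fingers":-1},{"travel":[0.1,0,0],"rot":[0,0,0],"fingers":-1}]'
python3 -m pendant '[{"travel":[0.02,0,0],"rot":[0,0,0],"fingers":-1},{"travel":[0.04,0,0],"rot":[0,0,0],"fingers":-1},{"travel":[0.04,0,0],"rot":[0,0,0],"fingers":-1}]'
```

```text
clock: 6.55
tcp_pos: [0.5713, -0.2317, 0.046]
orientation: [0.002, 0.645, 0.764, -0.002]
wrist_force: [-1.2, -7.9, 2.4]
finger_gap: -0.0
grip_force: 4.1
clock: 6.85
tcp_pos: [0.5705, -0.2273, 0.0461]
orientation: [0.003, 0.645, 0.764, -0.002]
wrist_force: [-1.5, -10.0, 2.7]
finger_gap: 0.0003
grip_force: 4.6
```

```bash
python3 -m pendant '[{"travel":[0.03,0,0],"rot":[0,0,0],"fingers":-1},{"travel":[0.03,0,0],"rot":[0,0,0],"fingers":-1},{"travel":[0.03,0,0],"rot":[0,0,0],"fingers":-1}]'
python3 -m pendant '[{"travel":[0.03,0,0],"rot":[0,0,0],"fingers":-1},{"travel":[0.03,0,0],"rot":[0,0,0],"fingers":-1},{"travel":[0.03,0,0],"rot":[0,0,0],"fingers":-1}]'
```

```text
clock: 7.15
tcp_pos: [0.5704, -0.2264, 0.0462]
orientation: [0.004, 0.646, 0.764, -0.003]
wrist_force: [-1.1, -17.4, 0.2]
finger_gap: -0.0002
grip_force: 8.1
clock: 7.45
tcp_pos: [0.5704, -0.2264, 0.0464]
orientation: [0.007, 0.646, 0.763, -0.006]
wrist_force: [-1.1, -26.4, -4.0]
finger_gap: -0.0003
grip_force: 12.7
```

The force rises with no further motion, so the plunger is at its end stop. I'll check that the bar is out.

```bash
cat > bar.py <<'E'
from h import *
np.set_printoptions(precision=4,suppress=True)
o=np.array([.553,-.124]); a=np.radians(9.8); ey=np.array([-np.sin(a),np.cos(a)]); ex=np.array([np.cos(a),np.sin(a)])
for n in("top","scene"):
    p,d=env.read_camera(n); H,S,V=cv2.split(cv2.cvtColor(p,cv2.COLOR_BGR2HSV))
    z=(H>45)&(H<95)&(S>45)
    P=cloud(n,z,d); L=P[:,:2]-o; yy=L@ey; xx=L@ex
    k=(yy>.045)&(yy<.19)&(abs(xx)<.06)&(P[:,2]>.02)&(P[:,2]<.06)
    if k.sum()>5:
        Q=P[k]; T=Q[Q[:,2]>np.median(Q[:,2])-.006]; print(n,k.sum(),"ztop",np.median(T[:,2]),"disp x,y",np.percentile(xx[k],[2,98]),np.percentile(yy[k],[2,98]),cv2.minAreaRect(T[:,:2].astype(np.float32)))
    k=(abs(yy)<.05)&(abs(xx)<.04); print(n,"mag z",np.percentile(P[k,2],[50,90]) if k.any() else None)
    cv2.imwrite(f"pics/b_{n}.png",cv2.resize(p[195:255,290:430] if n=="top" else p[150:250,230:370],None,fx=5,fy=5,interpolation=cv2.INTER_CUBIC))
E
python3 bar.py
```

```text
top 266 ztop 0.037992867352400005 disp x,y [-0.0246  0.017 ] [0.0635 0.1308] ((0.5333333611488342, -0.028992846608161926), (0.043266113847494125, 0.0696633905172348), 10.019946098327637)
top mag z [0.0857 0.0913]
scene 225 ztop 0.033898660723804666 disp x,y [-0.0201  0.0251] [0.0638 0.1317] ((0.5389996767044067, -0.02715585008263588), (0.04733845219016075, 0.07204879820346832), 7.899605751037598)
scene mag z [0.0813 0.0852]
```

The bar is out on the tongue, centred near (0.536, -0.028), 97 mm ahead of the dispenser's origin. I'll let the plunger spring back.

```bash
python3 -m pendant '[{"travel":[-0.2,0,0],"rot":[0,0,0],"fingers":-1},{"travel":[-0.4,0,0],"rot":[0,0,0],"fingers":-1},{"travel":[-0.6,0,0],"rot":[0,0,0],"fingers":-1},{"travel":[-0.8,0,0],"rot":[0,0,0],"fingers":-1},{"travel":[-1,0,0],"rot":[0,0,0],"fingers":-1},{"travel":[-1,0,0],"rot":[0,0,0],"fingers":-1}]'
python3 -m pendant '[{"travel":[-0.25,0,0],"rot":[0,0,0],"fingers":-1},{"travel":[-0.25,0,0],"rot":[0,0,0],"fingers":-1}]'
python3 -m pendant '[{"travel":[0,0,-0.4],"rot":[0,0,0],"fingers":-1},{"travel":[0,0,-0.8],"rot":[0,0,0],"fingers":0.6},{"travel":[0,0,-1],"rot":[0,0,0],"fingers":0.6},{"travel":[0,0,-1],"rot":[0,0,0],"fingers":0.6}]'
python3 bar.py
python3 - <<'E'
from h import *
s=env.get_state(); print(R.from_quat(s["orientation"],scalar_first=True).as_matrix().round(3),s["tcp_pos"])
E
```

```text
clock: 8.15
tcp_pos: [0.5893, -0.338, 0.0445]
orientation: [0.001, 0.645, 0.764, 0.0]
wrist_force: [-0.1, 1.0, 0.5]
finger_gap: -0.0
grip_force: 0.0
clock: 8.35
tcp_pos: [0.5943, -0.3668, 0.0445]
orientation: [0.001, 0.645, 0.764, -0.0]
wrist_force: [-0.3, 0.9, 1.0]
finger_gap: 0.0001
grip_force: 0.0
clock: 8.75
tcp_pos: [0.5962, -0.3649, 0.1704]
orientation: [0.004, 0.644, 0.765, 0.0]
wrist_force: [0.8, 0.6, 0.2]
finger_gap: 0.0428
grip_force: 0.0
top 262 ztop 0.03857629938838654 disp x,y [-0.0248  0.0171] [0.0639 0.1307] ((0.5329924821853638, -0.028975941240787506), (0.04260220378637314, 0.0695505291223526), 10.430542945861816)
top mag z [0.0634 0.0691]
scene 225 ztop 0.033758131380900676 disp x,y [-0.0201  0.0245] [0.0646 0.1323] ((0.5387054085731506, -0.02588687092065811), (0.049940820783376694, 0.0738275870680809), 14.773853302001953)
scene mag z [0.0587 0.063 ]
[[-0.171  0.985  0.001]
 [ 0.985  0.171  0.   ]
 [ 0.     0.001 -1.   ]] [ 0.59420935 -0.36359816  0.16515883]
```

View pics/b_scene.png

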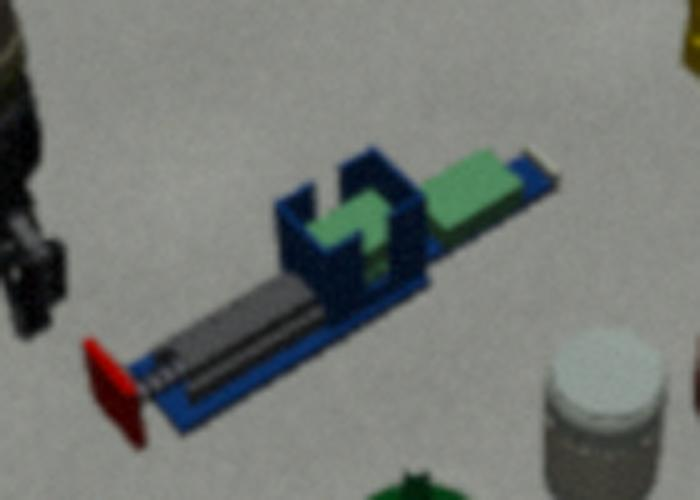

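The crop shows the plate back out (110,390), the magazine bars one place down (355,215), and the dispensed bar alone on the tongue (475,195). I'll move above it.

```bash
python3 -m pendant '[{"travel":[0.4,0,0],"rot":[0,0,0],"fingers":0.6},{"travel":[0.8,0,0],"rot":[0,0,0],"fingers":0.6},{"travel":[0.96,0,0],"rot":[0,0,0],"fingers":0.6}]'
python3 -m pendant '[{"travel":[0.4,0,0],"rot":[0,0,0],"fingers":0.9},{"travel":[0.8,0,0],"rot":[0,0,0],"fingers":0.9},{"travel":[0.96,0,0],"rot":[0,0,0],"fingers":0.9}]'
python3 -m pendant '[{"travel":[0.4,0,0],"rot":[0,0,0],"fingers":0.9},{"travel":[0.8,0,0],"rot":[0,0,0],"fingers":0.9},{"travel":[0.96,0,0],"rot":[0,0,0],"fingers":0.9},{"travel":[0.96,0,0],"rot":[0,0,0],"fingers":0.9},{"travel":[0.96,0,0],"rot":[0,0,0],"fingers":0.9}]'
python3 -m pendant '[{"travel":[0,0,0.3],"rot":[0,0,0],"fingers":0.9},{"travel":[0,0,0.5],"rot":[0,0,0],"fingers":0.9},{"travel":[0,0,0.6],"rot":[0,0,0],"fingers":0.9},{"travel":[0,0,0.6],"rot":[0,0,0],"fingers":0.9},{"travel":[0,0,0.6],"rot":[0,0,0],"fingers":0.9}]'
python3 - <<'E'
from h import *
p,d=env.read_camera("scene"); a=cv2.resize(p[130:230,270:400],None,fx=5,fy=5,interpolation=cv2.INTER_CUBIC); cv2.imwrite("pics/s2.png",a)
E
```

```text
clock: 9.15
tcp_pos: [0.5718, -0.2458, 0.1621]
orientation: [-0.004, 0.643, 0.766, 0.0]
wrist_force: [0.8, 0.1, 0.6]
finger_gap: 0.0681
grip_force: 0.0
clock: 9.45
tcp_pos: [0.5518, -0.1326, 0.1625]
orientation: [-0.003, 0.643, 0.766, -0.0]
wrist_force: [-1.6, -0.2, 0.2]
finger_gap: 0.0809
grip_force: 0.0
clock: 9.95
tcp_pos: [0.5347, -0.0236, 0.1637]
orientation: [-0.001, 0.644, 0.765, -0.001]
wrist_force: [0.8, -0.8, 0.8]
finger_gap: 0.0812
grip_force: 0.0
clock: 10.45
tcp_pos: [0.5358, -0.0247, 0.0932]
orientation: [0.0, 0.645, 0.764, 0.0]
wrist_force: [-0.3, -0.7, -0.8]
finger_gap: 0.0813
grip_force: 0.0
```

View pics/s2.png

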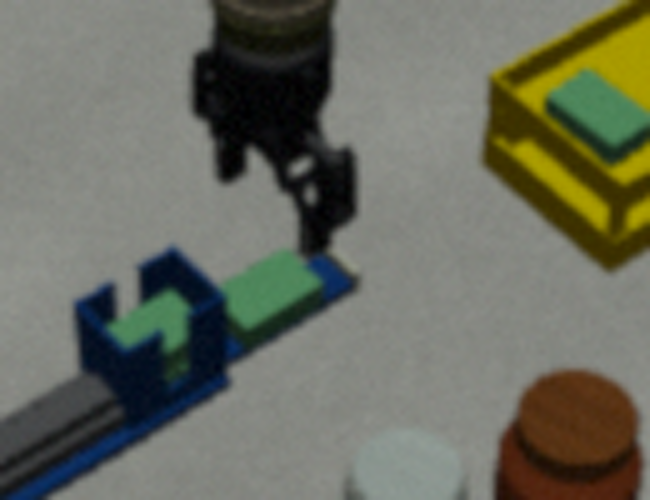

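The gripper hangs above the bar, with its fingertips near (315,240) and the bar at (275,290), clear of the magazine. I'll descend and grip.

```bash
python3 -m pendant '[{"travel":[0,0,0.15],"rot":[0,0,0],"fingers":0.9},{"travel":[0,0,0.3],"rot":[0,0,0],"fingers":0.9},{"travel":[0,0,0.42],"rot":[0,0,0],"fingers":0.9},{"travel":[0,0,0.49],"rot":[0,0,0],"fingers":0.9},{"travel":[0,0,0.49],"rot":[0,0,0],"fingers":0.9}]'
python3 -m pendant '[{"travel":[0,0,0],"rot":[0,0,0],"fingers":-0.3},{"travel":[0,0,0],"rot":[0,0,0],"fingers":-0.3},{"travel":[0,0,0],"rot":[0,0,0],"fingers":-0.3},{"travel":[0,0,0],"rot":[0,0,0],"fingers":-0.3},{"travel":[0,0,0],"rot":[0,0,0],"fingers":-0.3},{"travel":[0,0,0],"rot":[0,0,0],"fingers":-0.3}]' 30
```

```text
clock: 11.0
tcp_pos: [0.5353, -0.0239, 0.034]
orientation: [-0.0, 0.644, 0.765, -0.0]
wrist_force: [0.5, -0.1, -0.3]
finger_gap: 0.0815
grip_force: 0.0
clock: 11.6
tcp_pos: [0.5354, -0.0238, 0.0342]
orientation: [0.0, 0.644, 0.765, 0.0]
wrist_force: [0.0, -0.4, 0.2]
finger_gap: 0.0299
grip_force: 0.0
```

The fingers closed past 45 mm with no force, so I need to look.

```bash
python3 - <<'E'
from h import *
for n,s in(("scene",np.s_[150:240,280:380]),("top",np.s_[190:260,290:400])):
    p,d=env.read_camera(n); p=p[s]; f=400/p.shape[1]
    cv2.imwrite(f"pics/q_{n}.png",cv2.resize(p,(400,400),interpolation=cv2.INTER_CUBIC))
cv2.imwrite("pics/s3.png",np.hstack([cv2.imread("pics/q_scene.png"),cv2.imread("pics/q_top.png")]))
print(env.get_state())
E
python3 bar.py
```

```text
{'clock': 11.7, 'joint_pos': array([-1.94416153e-01,  3.74394212e-01, -3.64180173e-01,  8.32199987e-01,
        9.75895996e-05,  1.20555879e+00]), 'qvel': array([-0.0020607 ,  0.00043401, -0.00027901, -0.00108845,  0.00054286,
       -0.00136712]), 'tau': array([ 9.29126436e-04, -4.64200401e+01,  2.48385769e+01,  5.02388411e-04,
        1.20345317e-04, -3.65710184e-05]), 'tcp_pos': array([ 0.53533695, -0.023843  ,  0.03410591]), 'orientation': array([-1.40272158e-05,  6.44208104e-01,  7.64850258e-01,  4.80071043e-05]), 'wrist_force': array([ 0.26373617, -0.27223734,  0.44890367]), 'ft_torque': array([ 0.00438392,  0.02875169, -0.02063932]), 'grip_force': 0.0, 'finger_gap': 0.02996316691885131}
top mag z [0.0629 0.0697]
scene 176 ztop 0.03489484862210588 disp x,y [-0.0181  0.0308] [0.0648 0.126 ] ((0.5419220328330994, -0.024123378098011017), (0.06638702005147934, 0.05068705603480339), 86.75692749023438)
scene mag z [0.0592 0.0633]
```

View pics/s3.png

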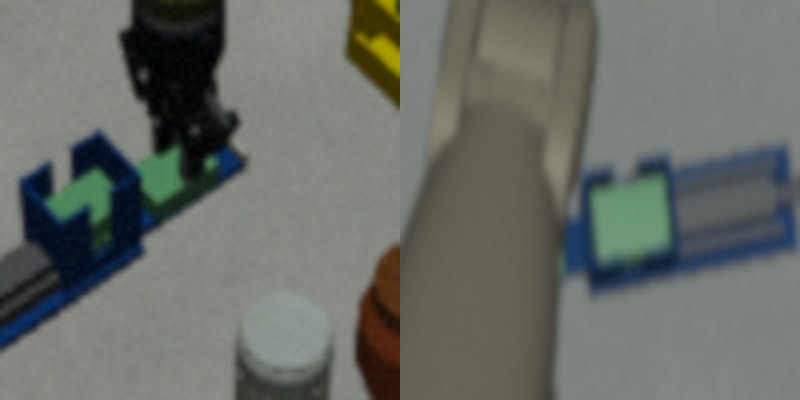

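Run:
```python
from h import *
np.set_printoptions(precision=3,suppress=True)
p,d=env.read_camera("scene"); H,S,V=cv2.split(cv2.cvtColor(p,cv2.COLOR_BGR2HSV))
o=np.array([.553,-.124]); a=np.radians(9.8); ey=np.array([-np.sin(a),np.cos(a)]); ex=np.array([np.cos(a),np.sin(a)])
g=(H>45)&(H<95)&(S>45)
for nm,m in(("dark",(V<60)&~g),("green",g)):
    m=m.copy(); z=np.zeros_like(m); z[150:240,280:380]=1
    P=cloud("scene",m&z,d); L=P[:,:2]-o; yy=L@ey; xx=L@ex
    k=(yy>.05)&(yy<.17)&(abs(xx)<.08)&(P[:,2]<.07)
    print(nm); A=np.c_[xx,yy,P[:,2]][k]
    for lo in np.arange(.0,.07,.006):
        q=A[(A[:,2]>=lo)&(A[:,2]<lo+.006)]
        if len(q): print(round(lo,3),len(q),"x",np.percentile(q[:,0],[5,50,95]),"y",np.percentile(q[:,1],[5,50,95]))
a=cv2.resize(p[165:210,310:350],None,fx=12,fy=12,interpolation=cv2.INTER_CUBIC); cv2.imwrite("pics/s4.png",cv2.convertScaleAbs(a,alpha=1.6,beta=10))
```

```text
dark
0.0 4 x [0.003 0.014 0.017] y [0.067 0.068 0.129]
0.006 4 x [0.017 0.018 0.02 ] y [0.058 0.106 0.159]
0.012 3 x [0.024 0.025 0.025] y [0.087 0.106 0.126]
0.018 2 x [0.021 0.023 0.025] y [0.128 0.13  0.131]
0.024 1 x [0.021 0.021 0.021] y [0.131 0.131 0.131]
0.048 7 x [-0.022 -0.01   0.026] y [0.091 0.096 0.107]
0.054 9 x [-0.021 -0.01   0.029] y [0.092 0.095 0.105]
0.06 8 x [-0.021 -0.01   0.033] y [0.094 0.098 0.104]
0.066 5 x [-0.003  0.025  0.033] y [0.092 0.094 0.097]
green
0.006 2 x [0.02 0.02 0.02] y [0.08 0.09 0.1 ]
0.012 18 x [0.013 0.021 0.024] y [0.064 0.093 0.123]
0.018 13 x [0.007 0.021 0.024] y [0.063 0.088 0.11 ]
0.024 27 x [-0.011  0.021  0.025] y [0.063 0.094 0.124]
0.03 76 x [-0.014  0.007  0.024] y [0.065 0.084 0.122]
0.036 37 x [-0.016  0.001  0.022] y [0.067 0.086 0.116]
0.042 9 x [-0.012 -0.011  0.012] y [0.091 0.1   0.111]
0.048 13 x [-0.012  0.025  0.034] y [0.089 0.094 0.106]
0.054 6 x [0.02  0.03  0.034] y [0.094 0.1   0.107]
0.06 3 x [-0.008  0.019  0.031] y [0.092 0.095 0.103]
0.066 4 x [-0.01   0.006  0.023] y [0.093 0.099 0.102]
```

View pics/s4.png

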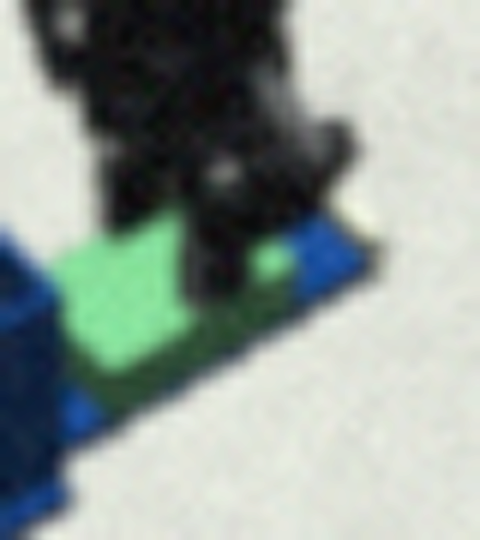

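Run:
```python
from h import *
np.set_printoptions(precision=3,suppress=True)
o=np.array([.553,-.124]); a=np.radians(9.8); ey=np.array([-np.sin(a),np.cos(a)]); ex=np.array([np.cos(a),np.sin(a)])
for nm,u,v in(("near tip",327.9,190.0),("far tip",320,184)):
    for z in(.015,.025,.035,.045,.055):
        w=ray("scene",u,v,z)[:2]-o; print(nm,z,"x",w@ex,"y",w@ey)
f,cx,cy,Rm,t=cam("scene"); print("cam",-Rm.T@t)
```

```text
near tip 0.015 x 0.007192045168261404 y 0.11513424147094944
near tip 0.025 x 0.013993593757510431 y 0.1095784650031722
near tip 0.035 x 0.020795142346759478 y 0.10402268853539504
near tip 0.045 x 0.027596690936008396 y 0.0984669120676178
near tip 0.055 x 0.03439823952525742 y 0.09291113559984056
far tip 0.015 x -0.032048521814702746 y 0.11070538648824568
far tip 0.025 x -0.024922209365753963 y 0.10518626423188339
far tip 0.035 x -0.017795896916805314 y 0.09966714197552101
far tip 0.045 x -0.010669584467856544 y 0.09414801971915868
far tip 0.055 x -0.0035432720189078927 y 0.08862889746279633
cam [ 1.465 -0.531  1.223]
```

The crop shows the fingertips (near one at 215,305) just above the bar's top face. By ray their real height is about 39 mm, so the tips sit about 20 mm higher than the readout implies. I'll open, go 22 mm lower, and grip again.

```bash
python3 -m pendant '[{"travel":[0,0,0],"rot":[0,0,0],"fingers":0.9},{"travel":[0,0,0],"rot":[0,0,0],"fingers":0.9},{"travel":[0,0,0],"rot":[0,0,0],"fingers":0.9},{"travel":[0,0,0],"rot":[0,0,0],"fingers":0.9},{"travel":[0,0,0],"rot":[0,0,0],"fingers":0.9}]'
python3 -m pendant '[{"travel":[0,0,0.06],"rot":[0,0,0],"fingers":0.9},{"travel":[0,0,0.12],"rot":[0,0,0],"fingers":0.9},{"travel":[0,0,0.18],"rot":[0,0,0],"fingers":0.9},{"travel":[0,0,0.18],"rot":[0,0,0],"fingers":0.9}]'
python3 -m pendant '[{"travel":[0,0,0],"rot":[0,0,0],"fingers":-0.1},{"travel":[0,0,0],"rot":[0,0,0],"fingers":-0.1},{"travel":[0,0,0],"rot":[0,0,0],"fingers":-0.1},{"travel":[0,0,0],"rot":[0,0,0],"fingers":-0.1},{"travel":[0,0,0],"rot":[0,0,0],"fingers":-0.1},{"travel":[0,0,0],"rot":[0,0,0],"fingers":-0.1}]' 30
```

```text
clock: 12.35
tcp_pos: [0.5354, -0.0239, 0.0341]
orientation: [0.0, 0.644, 0.765, 0.0]
wrist_force: [-0.6, 0.6, -0.4]
finger_gap: 0.0816
grip_force: 0.0
clock: 12.75
tcp_pos: [0.534, -0.0236, 0.0109]
orientation: [-0.001, 0.644, 0.765, -0.001]
wrist_force: [-0.7, -0.5, -0.1]
finger_gap: 0.0811
grip_force: 0.0
clock: 13.35
tcp_pos: [0.5357, -0.0239, 0.0128]
orientation: [0.0, 0.644, 0.765, 0.0]
wrist_force: [-0.1, 0.6, 1.8]
finger_gap: 0.0442
grip_force: 32.1
```

The bar is gripped, with a 44 mm gap and 32 N. I'll lift it and carry it to the tray.

```bash
python3 -m pendant '[{"travel":[0,0,-0.1],"rot":[0,0,0],"fingers":-0.1},{"travel":[0,0,-0.3],"rot":[0,0,0],"fingers":-0.1},{"travel":[0,0,-0.55],"rot":[0,0,0],"fingers":-0.1},{"travel":[0,0,-0.8],"rot":[0,0,0],"fingers":-0.1},{"travel":[0,0,-1],"rot":[0,0,0],"fingers":-0.1},{"travel":[0,0,-1],"rot":[0,0,0],"fingers":-0.1}]'
python3 -m pendant '[{"travel":[0.2,0.02,0],"rot":[0,0,0],"fingers":-0.1},{"travel":[0.45,0.05,0],"rot":[0,0,0],"fingers":-0.1},{"travel":[0.784,0.095,0],"rot":[0,0,0],"fingers":-0.1}]'
python3 -m pendant '[{"travel":[0.3,0.04,0],"rot":[0,0,0],"fingers":-0.1},{"travel":[0.55,0.07,0],"rot":[0,0,0],"fingers":-0.1},{"travel":[0.784,0.095,0],"rot":[0,0,0],"fingers":-0.1}]'
python3 -m pendant '[{"travel":[0.3,0.04,0],"rot":[0,0,0],"fingers":-0.1},{"travel":[0.55,0.07,0],"rot":[0,0,0],"fingers":-0.1},{"travel":[0.784,0.095,0],"rot":[0,0,0],"fingers":-0.1}]'
python3 -m pendant '[{"travel":[0.3,0.04,0],"rot":[0,0,0],"fingers":-0.1},{"travel":[0.5,0.06,0],"rot":[0,0,0],"fingers":-0.1},{"travel":[0.7,0.085,0],"rot":[0,0,0],"fingers":-0.1},{"travel":[0.784,0.095,0],"rot":[0,0,0],"fingers":-0.1},{"travel":[0.784,0.095,0],"rot":[0,0,0],"fingers":-0.1},{"travel":[0.784,0.095,0],"rot":[0,0,0],"fingers":-0.1}]'
python3 - <<'E'
from h import *
np.set_printoptions(precision=3,suppress=True)
p,d=env.read_camera("scene"); H,S,V=cv2.split(cv2.cvtColor(p,cv2.COLOR_BGR2HSV))
g=(H>45)&(H<95)&(S>45); z=np.zeros_like(g); z[90:190,360:460]=1
P=cloud("scene",g&z,d); Q=P[(P[:,1]>.28)]; print(len(Q),np.percentile(Q,[3,50,97],axis=0))
a=cv2.resize(p[80:190,350:460],None,fx=5,fy=5,interpolation=cv2.INTER_CUBIC); cv2.imwrite("pics/s5.png",cv2.convertScaleAbs(a,alpha=1.5,beta=10))
E
```

```text
clock: 13.95
tcp_pos: [0.5378, -0.0243, 0.1369]
orientation: [0.003, 0.644, 0.765, 0.002]
wrist_force: [0.2, -0.5, 0.2]
finger_gap: 0.0446
grip_force: 31.9
clock: 14.25
tcp_pos: [0.5301, 0.0707, 0.132]
orientation: [-0.0, 0.645, 0.764, -0.0]
wrist_force: [1.2, 0.1, -0.3]
finger_gap: 0.0443
grip_force: 31.9
clock: 14.55
tcp_pos: [0.5249, 0.1669, 0.1319]
orientation: [-0.0, 0.644, 0.765, -0.0]
wrist_force: [-0.1, -0.1, -0.5]
finger_gap: 0.0444
grip_force: 31.9
clock: 14.85
tcp_pos: [0.5201, 0.2614, 0.1318]
orientation: [-0.0, 0.644, 0.765, -0.001]
wrist_force: [0.5, 0.3, 0.1]
finger_gap: 0.0445
grip_force: 31.9
clock: 15.45
tcp_pos: [0.516, 0.3539, 0.132]
orientation: [-0.0, 0.644, 0.765, -0.001]
wrist_force: [0.8, -2.0, -0.2]
finger_gap: 0.0445
grip_force: 31.9
345 [[0.47  0.317 0.137]
 [0.527 0.342 0.157]
 [0.571 0.374 0.303]]
```

View pics/s5.png

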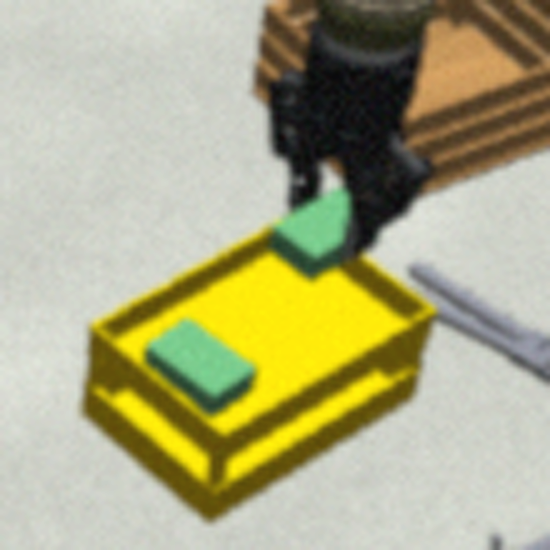

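The bar hangs level over the tray's empty half (crop 315,235), with the old bar at (200,365). I'll lower it.

```bash
python3 -m pendant '[{"travel":[0,0,0.15],"rot":[0,0,0],"fingers":-0.1},{"travel":[0,0,0.3],"rot":[0,0,0],"fingers":-0.1},{"travel":[0,0,0.42],"rot":[0,0,0],"fingers":-0.1},{"travel":[0,0,0.48],"rot":[0,0,0],"fingers":-0.1},{"travel":[0,0,0.51],"rot":[0,0,0],"fingers":-0.1},{"travel":[0,0,0.51],"rot":[0,0,0],"fingers":-0.1}]'
python3 -m pendant '[{"travel":[0,0,0.015],"rot":[0,0,0],"fingers":-0.1},{"travel":[0,0,0.03],"rot":[0,0,0],"fingers":-0.1},{"travel":[0,0,0.03],"rot":[0,0,0],"fingers":-0.1},{"travel":[0,0,0.03],"rot":[0,0,0],"fingers":-0.1}]'
```

```text
clock: 16.1
tcp_pos: [0.5164, 0.3541, 0.0713]
orientation: [-0.0, 0.645, 0.765, -0.0]
wrist_force: [0.4, -0.3, -0.9]
finger_gap: 0.0441
grip_force: 31.9
clock: 16.5
tcp_pos: [0.5164, 0.3549, 0.068]
orientation: [0.0, 0.644, 0.765, 0.0]
wrist_force: [0.3, 0.0, -0.4]
finger_gap: 0.0447
grip_force: 31.9
```

```bash
python3 -m pendant '[{"travel":[0,0,0.017],"rot":[0,0,0],"fingers":-0.1},{"travel":[0,0,0.017],"rot":[0,0,0],"fingers":-0.1},{"travel":[0,0,0.017],"rot":[0,0,0],"fingers":-0.1}]'
python3 -m pendant '[{"travel":[0,0,0.012],"rot":[0,0,0],"fingers":-0.1},{"travel":[0,0,0.012],"rot":[0,0,0],"fingers":-0.1},{"travel":[0,0,0.012],"rot":[0,0,0],"fingers":-0.1}]'
```

```text
clock: 16.8
tcp_pos: [0.5166, 0.3549, 0.0659]
orientation: [0.0, 0.644, 0.765, 0.0]
wrist_force: [-0.1, 0.0, -0.7]
finger_gap: 0.0444
grip_force: 32.0
clock: 17.1
tcp_pos: [0.5166, 0.3549, 0.0658]
orientation: [0.0, 0.644, 0.765, 0.001]
wrist_force: [-3.0, -0.2, 9.4]
finger_gap: 0.0442
grip_force: 32.9
```

Touched down. I'll release and retreat straight up.

```bash
python3 -m pendant '[{"travel":[0,0,0],"rot":[0,0,0],"fingers":0.45},{"travel":[0,0,0],"rot":[0,0,0],"fingers":0.45},{"travel":[0,0,0],"rot":[0,0,0],"fingers":0.45},{"travel":[0,0,0],"rot":[0,0,0],"fingers":0.45}]'
python3 -m pendant '[{"travel":[0,0,-0.15],"rot":[0,0,0],"fingers":0.45},{"travel":[0,0,-0.4],"rot":[0,0,0],"fingers":0.45},{"travel":[0,0,-0.8],"rot":[0,0,0],"fingers":0.45},{"travel":[0,0,-1],"rot":[0,0,0],"fingers":0.45},{"travel":[0,0,-1],"rot":[0,0,0],"fingers":0.45}]'
python3 -m pendant '[{"travel":[0.5,-0.4,0],"rot":[0,0,0],"fingers":0.45},{"travel":[1,-0.8,0],"rot":[0,0,0],"fingers":0.45},{"travel":[1,-0.8,0],"rot":[0,0,0],"fingers":0.45},{"travel":[1,-0.8,0],"rot":[0,0,0],"fingers":0.45},{"travel":[1,-0.8,0],"rot":[0,0,0],"fingers":0.45}]'
python3 - <<'E'
from h import *
np.set_printoptions(precision=3,suppress=True)
p,d=env.read_camera("scene"); H,S,V=cv2.split(cv2.cvtColor(p,cv2.COLOR_BGR2HSV))
g=(H>45)&(H<95)&(S>45)
P=cloud("scene",g,d); c=np.array([.5255,.301]); a=np.radians(9.5); L=P[:,:2]-c; x=L@[np.cos(a),np.sin(a)]; y=L@[-np.sin(a),np.cos(a)]
for nm,k in(("new",(y>-.02)&(y<.1)),("old",(y<-.02)&(y>-.1))):
    k=k&(abs(x)<.066)&(P[:,2]>.084)&(P[:,2]<.11); T=P[k]; n=np.linalg.svd(T-T.mean(0))[2][2]
    print(nm,k.sum(),"x",np.percentile(x[k],[3,97]),"y",np.percentile(y[k],[3,97]),"z",np.median(T[:,2]),"tilt",np.arccos(abs(n[2])))
a=cv2.resize(p[110:250,240:450],None,fx=3.8,fy=3.8,interpolation=cv2.INTER_CUBIC); cv2.imwrite("pics/s6.png",cv2.convertScaleAbs(a,alpha=1.5,beta=10))
E
```

```text
clock: 17.5
tcp_pos: [0.5161, 0.3546, 0.0638]
orientation: [-0.0, 0.644, 0.765, -0.0]
wrist_force: [-0.5, 0.5, 0.3]
finger_gap: 0.0622
grip_force: 0.0
clock: 18.0
tcp_pos: [0.5186, 0.356, 0.189]
orientation: [0.002, 0.644, 0.765, 0.004]
wrist_force: [-0.1, 0.7, 0.6]
finger_gap: 0.062
grip_force: 0.0
clock: 18.5
tcp_pos: [0.3996, 0.4573, 0.1831]
orientation: [-0.0, 0.643, 0.766, -0.001]
wrist_force: [0.9, -1.0, 0.2]
finger_gap: 0.0621
grip_force: 0.0
new 151 x [-0.014  0.027] y [0.015 0.082] z 0.08755597404353534 tilt 0.019969231366586935
old 148 x [-0.026  0.037] y [-0.082 -0.044] z 0.08799006654831434 tilt 0.012503544863709505
```

View pics/s6.png

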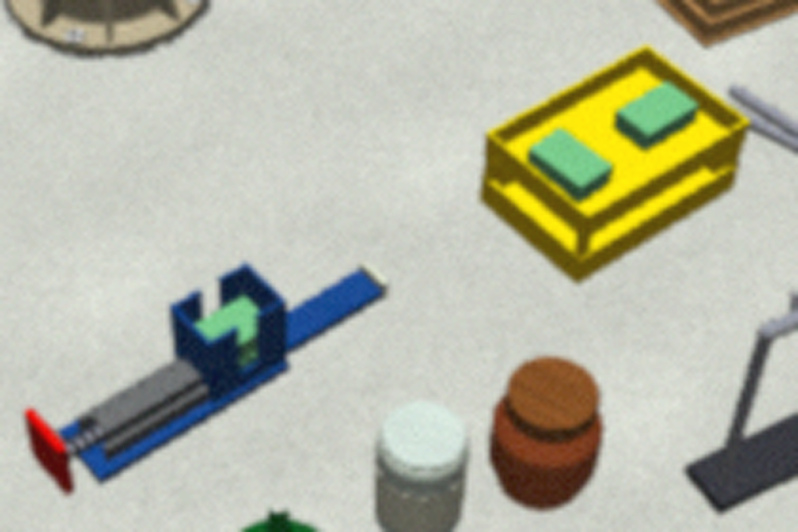

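Both bars lie flat side by side in the tray (655,112 and 570,160). The plate is out (50,450), the other two bars are down in the magazine, and the tongue is empty. I'll hand in.

```bash
python3 -c "
from workcell import env
print(env.hand_in())"
```

```text
the job is handed in; nothing more can be done
None
```

The job is handed in at about 18.5 s of the 64 s: one bar was dispensed and lies flat in the upper tray beside the old bar, the plunger is back at rest with the other two bars one place down, and nothing else appeared moved in the last picture; the hand-in returned no verdict.

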